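# Stack the sample boxes and hold the code reader to the top label

## Task

Log the sample boxes: stack the blue-lidded box squarely on the grey-lidded one, then the yellow-lidded box squarely on the blue one, edges flush and long sides the same way. Then draw the hand-held code reader up out of its holder and turn it so that it leans about 45 degrees, window downwards, with the window pointing at the middle of the striped label on the yellow lid from about 6 cm away and the reader touching neither boxes nor holder. Finish while still holding the reader there, motionless; leave the column standing square and do not disturb the other things on the bench.

Things in the scene. Friction and masses are not known exactly. Their poses are not given: they have to be found in the camera images.
- grey_box: closed sample box with a grey lid, 84 mm along its own x, 56 mm along y, 36 mm high, plain flat top with a white striped label in the middle; about 0.12 kg. Origin: centre of the underside, z up. The column is built on it, wherever it stands.
- blue_box: closed sample box with a blue lid, 84 mm along its own x, 56 mm along y, 36 mm high, plain flat top with a white striped label in the middle; about 0.12 kg. Origin: centre of the underside, z up. Goes on the grey one.
- yellow_box: closed sample box with a yellow lid, 84 mm along its own x, 56 mm along y, 36 mm high, plain flat top with a white striped label in the middle; about 0.12 kg. Origin: centre of the underside, z up. Goes on the blue one, as the top of the column.
- yellow_label (a point): middle of the label on the top of the yellow lid (36 mm above that box's underside); same axes as the yellow box
- reader: hand-held code reader, a rounded bar 26 mm along its own x, 30 mm along y, 120 mm long along z, about 0.11 kg, black lower part and light grey handle. Origin: centre of the dark red window at its lower end; z runs from the window up the handle to the butt at z = 120 mm. It stands upright in the holder at the start, window 10 mm above the bench, its upper 73 mm free; the handle's flat sides can be gripped from above.
- reader_focus (a point): the reader's focus: the point 60 mm straight out of the window, on the reader's axis (reader z = -60 mm); it should lie on the middle of the label
- holder: dark holder fixed to the bench: foot 100x100x10 mm with an upright open-topped square sleeve, inside 30 mm along x and 34 mm along y, outside 38x42 mm, rim 57 mm above the bench. Origin: centre of the underside, z up. The reader stands in it with the same axes; 2 mm play each side
- holder_mouth (a point): centre of the mouth of the holder's sleeve, 57 mm above the bench
- beaker_1: bystander: empty glass beaker, 89x94 mm, 112 mm high, near the back; origin under its centre; leave it where it is
- reagent_22: bystander: amber bottle with a blue cap, 54 mm across, 120 mm high, near the back; origin under its centre; leave it where it is
- petri_0: bystander: shallow glass dish, 66 mm across, 15 mm high, near the front edge; origin under its centre; leave it where it is
- timer: bystander: small white timer, 66x62x18 mm, near the front edge; origin under its centre; leave it where it is
- graduated_cylinder: bystander: measuring cylinder on a foot, 62 mm across the foot, 186 mm high, at the left; origin under its centre; leave it where it is

How it is judged (in metres and radians):
On the way, in this order (a step that is already met when the one before it is completed fails the run):
1. the blue box rests squarely on the grey one and is released (height (world z) of grey_box below 0.005 m and angle between each of grey_box, blue_box's own z axis and vertical below 0.06 rad and horizontal distance between blue_box and grey_box below 0.01 m and z of blue_box in the frame of grey_box between 0.033 and 0.039 m and angle between the x axis of blue_box and the x axis of grey_box, either way round below 0.12 rad and contact force between each of the fingers, the arm and blue_box below 0.05 N), for 0.2 s.
2. the yellow box rests squarely on the blue one and is released (horizontal distance between blue_box and grey_box below 0.01 m and z of blue_box in the frame of grey_box between 0.033 and 0.039 m and angle between the x axis of blue_box and the x axis of grey_box, either way round below 0.12 rad and angle between each of blue_box, yellow_box's own z axis and vertical below 0.06 rad and horizontal distance between yellow_box and blue_box below 0.01 m and z of yellow_box in the frame of blue_box between 0.033 and 0.039 m and angle between the x axis of yellow_box and the x axis of blue_box, either way round below 0.12 rad and contact force between each of the fingers, the arm and yellow_box below 0.05 N), for 0.2 s.
3. the reader is drawn out of its holder in the gripper (z of reader in the frame of holder_mouth above 0.005 m and contact force between the fingers and reader above 1 N), for 0.1 s.
At the end, for the whole second after the job is handed in: Grey, blue, yellow column on the bench, each box level, centred within 10 mm and square within 7 degrees, untouched; reader held still by the gripper, leaning 32 to 58 degrees, window down and over 120 mm up, focus within 25 mm of the yellow label's middle, touching no box nor the holder (all of step 2 and height (world z) of grey_box below 0.005 m and angle between grey_box's own z axis and vertical below 0.06 rad and contact force between each of the fingers, the arm, reader and grey_box below 0.05 N and contact force between each of the fingers, the arm, reader and blue_box below 0.05 N and angle between reader's own z axis and vertical between 0.56 and 1.01 rad and distance between reader_focus and yellow_label below 0.025 m and height (world z) of reader above 0.12 m and contact force between the fingers and reader above 1 N and contact force between reader and holder below 0.05 N and contact force between reader and yellow_box below 0.05 N and linear speed of reader below 0.02 m/s and angular speed of reader below 0.15 rad/s and linear speed of yellow_box below 0.01 m/s); the arm keeps its last pose, push and grip.
It fails at once if a bystander is moved by more than 3 cm (distance of any of beaker_1, reagent_22, petri_0, timer, graduated_cylinder from where it was at the start of the episode above 0.03 m).
It also fails if it takes over 69 s, if anything falls off the work surface, if the arm or the gripper's body presses on something with over 40 N, if the wrist force passes 120 N, or if a joint passes its speed limit or range.

## Robot

A 6-joint arm with a two-finger parallel gripper is mounted at the origin on a cart in front of the work surface, level with it; the furniture and walls round the work are solid. World frame = base frame: x ahead of the robot, y to its left, z up, the work surface at z = 0. Lengths are in mm, angles in rad, forces in N, time in s.
With the tool pointing down it reaches from about 275 to 1000 mm from the base axis. Payload 8.4 kg.
Tool frame: the origin (TCP) lies between the finger pads; the fingertips stand r.nose_length ahead of it and the grasp point (between the pads) lies 8 mm behind it (r.nose_length is the distance from the TCP to the fingertips, in mm); y points along the fingers, x is the direction in which the jaws open and shut, and the axes are right-handed (so a half turn about y gives the same grasp; the last joint's range is limited). The gripper opens to 85 mm and grips with 20 to 120 N. Pads are 22 mm wide; open, the fingers measure 114 mm over their backs; the gripper's body (76 mm by 85 mm) begins 54 mm behind the grasp point. The pads swing forward as they close: fully open they stand 13 mm farther back than shut.
Start: joints at [-1.277, 0.353, 1.633, -0, 1.155, -0.002], TCP at [182.189, -597.859, 242.281] pointing down, gripper open.
Joint ranges: [-2.63, 2.63], [-0.92, 2.1], [0.06, 2.66], [-1.3, 4.44], [0, 2.69], [-3.02, 3.02]. Speed limits (rad/s): [2.22, 2.22, 2.79, 3.14, 3.14, 3.14].

## Interface

Orientations are given as [roll, pitch, yaw] about the fixed x, y, z axes, in that order (R = Rz(yaw) Ry(pitch) Rx(roll)).
In Python, from rig import r, cams, order gives the robot as it stands. The module is installed in compiled form; this text tells all that it offers.
- The arm moves only by the shell command python3 -m crank 'ROWS' [FORCE]. ROWS is JSON, a list of rows, each a list of 7 numbers: the turn, a rotation vector about the tool's x, y, z in degrees, then the shift along the tool's x, y, z in cm, then the opening, from -1 (shut) to 1 (fully open). A call has exactly 10 rows; each row shifts and turns the pose as measured when the row begins, along the tool's axes as they then stand; what a row does not reach is not made up. A row lasts 1/12 s, in which the tool goes at most 41.7 mm and 7.16 degrees, less where a joint would pass 70% of its speed; a pose out of reach is approached as far as the arm can. A call with a gripper value outside its range is refused whole. The fingers move at their own pace and stop on an object; FORCE is the grip in N (left out, the last holds). Time passes only in rows, so rows that do not move let the fingers close, or fill a call up. It gives the time, the measured TCP pose, the force and the opening at its end, in the units of the state.
- r.sense(): the state, without advancing time (a new reading comes with each control period).
- cams.grab_frame(name): name is "scene" or "top" or "wrist"; returns the picture (400x640x3 uint8, blue, green, red); there is no depth.
- cams.camera_info(name): a dict with "intrinsics" (3x3 intrinsics, pixels), "k1" (the pictures are not rectified: a ray, as slopes to the right and down, at radius r is drawn at 1 + k1 r^2 times it, then the intrinsics apply), "view" (4x4, takes a point from world to camera coordinates); the wrist camera has in their place "hand_eye" (4x4, takes a point from camera to tool coordinates, whose origin is the TCP and whose axes are the tool frame's). Camera axes: x right, y up, looking along -z (the intrinsics and any distortion apply to the point x, -y, -z); pixel columns grow to the right and rows downward; lengths in mm; the calibration is good to about 2 mm. A picture is of the moment at which its call begins: read the wrist's pose just before it. camera_info takes no time and is no camera call.
- order.sign_off(): hands the job in, once; it reports no verdict.
The state is a dict: "clock": time; "qpos": joint angles; "qvel": joint speeds; "joint_efforts": joint torques, N m; "eef_pos": TCP position; "tcp_rot": TCP orientation; "contact_force": force on the tool from outside, world axes, zero at the start; "wrist_torque": the same for the moment, N m; "opening": opening from 0.0 (shut) to 1.0 (fully open).
Only numpy, scipy, OpenCV 4.12 (cv2) and the standard library are available. Lean on these libraries where they do the work, as an engineer would, in place of code of your own. Each camera call takes 0.05 s, during which the arm holds its last target.

## Working session

There is one attempt and no reset: what is moved stays moved. The work goes in short steps, Python scripts to look and compute and a shell command to move; the robot and the scene stay as the last step left them, time stands still between calls to the robot, and variables do not carry over. Pictures are saved under pics/ and viewed, and the job is handed in when it is done.

```bash
mkdir -p pics
python3 - <<'E'
from rig import r,cams,order
import cv2
print(r.sense(), r.nose_length)
for n in ["scene","top","wrist"]:
    im=cams.grab_frame(n); cv2.imwrite(f"pics/{n}0.png",im)
    print(n,cams.camera_info(n))
E
```

```text
{'clock': 0.0, 'qpos': array([-1.27737688e+00,  3.53671670e-01,  1.63412569e+00,  1.97104392e-05,
        1.15519789e+00, -2.44072386e-03]), 'qvel': array([ 0.00035941,  0.00160775,  0.00069271, -0.00155548, -0.00109573,
       -0.0007736 ]), 'joint_efforts': array([-3.53390205e-03, -6.05248618e+01, -3.42066658e+01, -5.39385735e-05,
        9.29678266e-03, -7.84598967e-06]), 'eef_pos': array([ 182.07607317, -597.41351964,  241.55059321]), 'tcp_rot': array([-1.57077488e+00,  1.40254983e-03, -1.27494411e+00]), 'contact_force': array([ 0.69339273, -0.07827655, -0.65756332]), 'wrist_torque': array([-0.01059613, -0.02636571,  0.00583546]), 'opening': 0.9984248873782753} 11.0
scene {'intrinsics': array([[371.24121559,   0.        , 325.9776103 ],
       [  0.        , 371.24121559, 197.41325166],
       [  0.        ,   0.        ,   1.        ]]), 'k1': -0.029537887946216135, 'view': array([[-7.00057595e-01, -7.13723071e-01,  2.27758918e-02,
         4.36474649e+02],
       [ 4.37067876e-01, -4.03040430e-01,  8.04070945e-01,
        -2.50561777e+02],
       [-5.64704379e-01,  5.72850582e-
[... 543 characters left out ...]
3485186e-04,  9.89541366e-01,
        -1.45912223e+03],
       [ 0.00000000e+00,  0.00000000e+00,  0.00000000e+00,
         1.00000000e+00]])}
wrist {'intrinsics': array([[338.85637726,   0.        , 321.0929002 ],
       [  0.        , 338.85637726, 198.88128393],
       [  0.        ,   0.        ,   1.        ]]), 'k1': -0.05118721323572711, 'hand_eye': array([[ 9.99999986e-01,  3.22577393e-05,  1.63942645e-04,
        -1.18941732e+00],
       [ 1.44512211e-04,  3.25528835e-01, -9.45532102e-01,
        -1.31811439e+02],
       [-8.38687863e-05,  9.45532113e-01,  3.25528826e-01,
         8.33062182e+01],
       [ 0.00000000e+00,  0.00000000e+00,  0.00000000e+00,
         1.00000000e+00]])}
```

View pics/scene0.png

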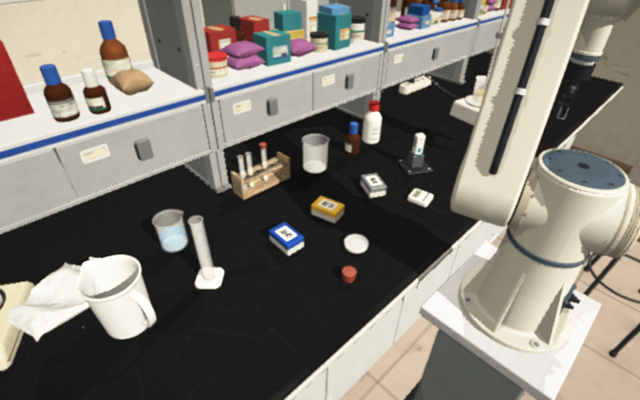

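View pics/top0.png

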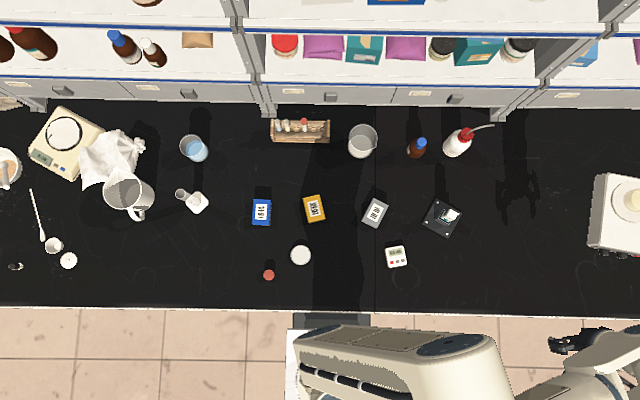

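View pics/wrist0.png

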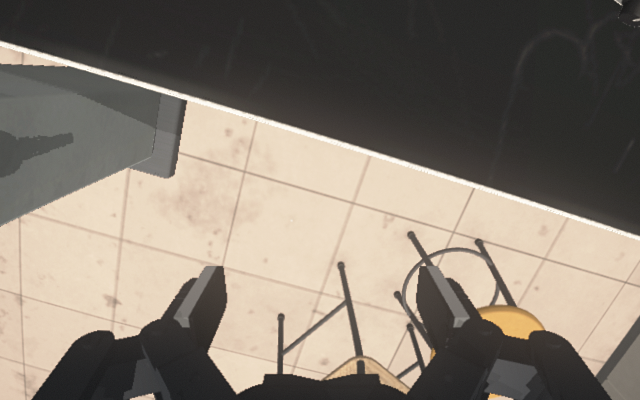

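```bash
cat > h.py <<'E'
import numpy as np, cv2
from rig import r,cams,order
from scipy.spatial.transform import Rotation as Ro
def T_tool():
    s=r.sense(); T=np.eye(4); T[:3,:3]=Ro.from_euler('xyz',s['tcp_rot']).as_matrix(); T[:3,3]=s['eef_pos']; return T
def grab(name,save=None):
    T=T_tool(); im=cams.grab_frame(name)
    if save: cv2.imwrite(save,im)
    i=cams.camera_info(name)
    c2w = T@i['hand_eye'] if name=='wrist' else np.linalg.inv(i['view'])
    return im,(i['intrinsics'],i['k1'],c2w)
def cast(px,cam,z):
    K,k1,c2w=cam; px=np.asarray(px,float).reshape(-1,1,2)
    u=cv2.undistortPoints(px,K,np.array([k1,0,0,0,0.])).reshape(-1,2)
    d=np.c_[u[:,0],-u[:,1],-np.ones(len(u))]@c2w[:3,:3].T
    o=c2w[:3,3]
    return o+d*((z-o[2])/d[:,2])[:,None]
def proj(P,cam):
    K,k1,c2w=cam; P=np.atleast_2d(P); w=np.linalg.inv(c2w); p=P@w[:3,:3].T+w[:3,3]
    u=np.c_[p[:,0]/-p[:,2],-p[:,1]/-p[:,2]]; u=u*(1+k1*(u**2).sum(1))[:,None]
    return u*[K[0,0],K[1,1]]+K[:2,2]
def rect(mask,cam,z,amin=60,near=None):
    out=[]
    for c in cv2.findContours(mask,cv2.RETR_EXTERNAL,cv2.CHAIN_APPROX_NONE)[0]:
        if cv2.contourArea(c)<amin: continue
        P=cast(c.reshape(-1,2),cam,z)[:,:2].astype(np.float32)
        (cx,cy),(w,h),a=cv2.minAreaRect(P)
        if w<h: w,h,a=h,w,a+90
        a=(a+90)%180-90
        out.append((cx,cy,w,h,a,c.reshape(-1,2).mean(0).round(0).tolist()))
    return out
E
python3 - <<'E'
from h import *
im,cam=grab("top")
hsv=cv2.cvtColor(im,cv2.COLOR_BGR2HSV)
for n,(x,y,rad) in dict(blue=(262,212,26),yel=(314,208,26),grey=(376,212,22)).items():
    roi=np.zeros(im.shape[:2],np.uint8); cv2.circle(roi,(x,y),rad,255,-1)
    m=((hsv[...,2]>75)*255).astype(np.uint8)&roi
    m=cv2.morphologyEx(m,cv2.MORPH_CLOSE,np.ones((3,3)))
    print(n,rect(m,cam,36))
roi=im[170:270,230:480]
cv2.imwrite("pics/topz.png",cv2.resize(roi,None,fx=3.2,fy=3.2,interpolation=cv2.INTER_NEAREST))
E
```

```text
blue [(520.002685546875, 248.21437072753906, 85.04240417480469, 61.10934829711914, -1.6604080200195312, [261.0, 212.0])]
yel [(535.3026123046875, 80.1531982421875, 85.1120376586914, 57.979679107666016, 15.052447319030762, [314.0, 208.0])]
grey [(523.4774780273438, -116.66676330566406, 86.40374755859375, 57.25990676879883, -26.162132263183594, [374.0, 213.0])]
```

View pics/topz.png

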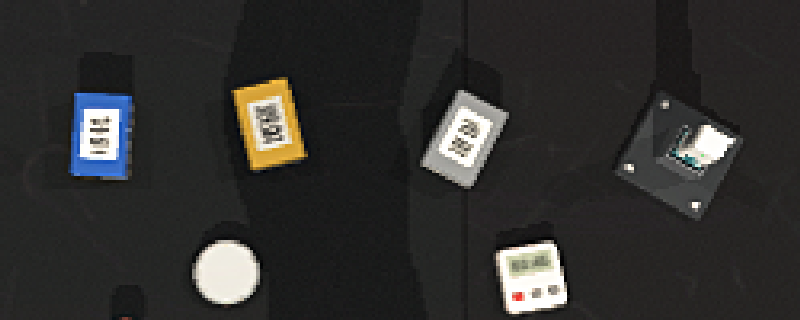

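```bash
cat >> h.py <<'E'
def plan(p,rot,n,cur=None,show=True):
    """rows needed: target pos mm, target rot matrix, n rows; equal steps in evolving tool axes"""
    T=T_tool() if cur is None else cur
    R0=T[:3,:3]; R1=rot; rv=Ro.from_matrix(R0.T@R1).as_rotvec()
    d=(np.asarray(p)-T[:3,3])/n
    print('total',np.round(np.asarray(p)-T[:3,3],1),'rotdeg',np.round(np.degrees(rv),2))
    if show:
      for k in range(n):
        R=R0@Ro.from_rotvec(rv*k/n).as_matrix()
        print(np.round(np.degrees(rv)/n,2),np.round(d@R/10,2))
def down(yaw): return Ro.from_euler('xyz',[-90,0,yaw],degrees=True).as_matrix()
def st():
    s=r.sense(); print('t',round(s['clock'],2),'pos',s['eef_pos'].round(1),'rpy',np.degrees(s['tcp_rot']).round(2),'F',s['contact_force'].round(1),'op',round(s['opening'],3),'q',s['qpos'].round(3))
E
python3 -c "
from h import *
st();plan([520,243,230],down(-91.7),24)"
```

```text
t 0.2 pos [ 182.1 -597.6  241.8] rpy [-9.000e+01  5.000e-02 -7.305e+01] F [-0.2  0.3  0.3] op 0.998 q [-1.277  0.353  1.634 -0.     1.155 -0.002]
total [337.9 840.6 -11.8] rotdeg [ 1.000e-02  1.865e+01 -5.000e-02]
[ 0.    0.78 -0.  ] [-2.94  0.05  2.37]
[ 0.    0.78 -0.  ] [-2.97  0.05  2.33]
[ 0.    0.78 -0.  ] [-3.    0.05  2.29]
[ 0.    0.78 -0.  ] [-3.03  0.05  2.25]
[ 0.    0.78 -0.  ] [-3.06  0.05  2.2 ]
[ 0.    0.78 -0.  ] [-3.09  0.05  2.16]
[ 0.    0.78 -0.  ] [-3.12  0.05  2.12]
[ 0.    0.78 -0.  ] [-3.15  0.05  2.08]
[ 0.    0.78 -0.  ] [-3.18  0.05  2.04]
[ 0.    0.78 -0.  ] [-3.21  0.05  1.99]
[ 0.    0.78 -0.  ] [-3.23  0.05  1.95]
[ 0.    0.78 -0.  ] [-3.26  0.05  1.9 ]
[ 0.    0.78 -0.  ] [-3.28  0.05  1.86]
[ 0.    0.78 -0.  ] [-3.31  0.05  1.82]
[ 0.    0.78 -0.  ] [-3.33  0.05  1.77]
[ 0.    0.78 -0.  ] [-3.36  0.05  1.73]
[ 0.    0.78 -0.  ] [-3.38  0.05  1.68]
[ 0.    0.78 -0.  ] [-3.4   0.05  1.63]
[ 0.    0.78 -0.  ] [-3.43  0.05  1.59]
[ 0.    0.78 -0.  ] [-3.45  0.05  1.54]
[ 0.    0.78 -0.  ] [-3.47  0.05  1.49]
[ 0.    0.78 -0.  ] [-3.49  0.05  1.45]
[ 0.    0.78 -0.  ] [-3.51  0.05  1.4 ]
[ 0.    0.78 -0.  ] [-3.52  0.05  1.35]
```

```bash
python3 -m crank '[[0,0.8,0,-3,0,2.3,1],[0,0.8,0,-3,0,2.3,1],[0,0.8,0,-3,0,2.3,1],[0,0.8,0,-3,0,2.3,1],[0,0.8,0,-3.1,0,2.2,1],[0,0.8,0,-3.1,0,2.2,1],[0,0.8,0,-3.1,0,2.1,1],[0,0.8,0,-3.2,0,2.1,1],[0,0.8,0,-3.2,0,2,1],[0,0.8,0,-3.2,0,2,1]]'
python3 -c "
from h import *
st();plan([520,243,230],down(-91.7),14,show=False)"
```

```text
clock: 1.03
eef_pos: [325.2, -238.4, 239.2]
tcp_rot: [-1.571, -0.002, -1.431]
contact_force: [1.5, 0.4, 0.4]
opening: 1.0
t 1.03 pos [ 325.2 -238.4  239.2] rpy [-9.001e+01 -9.000e-02 -8.199e+01] F [1.5 0.4 0.4] op 1.0 q [-6.350e-01 -1.000e-03  2.079e+00 -1.000e-03  1.063e+00  7.960e-01]
total [194.8 481.4  -9.2] rotdeg [0.01 9.71 0.09]
```

```bash
python3 -m crank '[[0,1,0,-3.7,0,1.9,1],[0,1,0,-3.7,0,1.9,1],[0,1,0,-3.7,0,1.8,1],[0,1,0,-3.7,0.1,1.8,1],[0,1,0,-3.7,0.1,1.7,1],[0,1,0,-3.7,0.1,1.7,1],[0,1,0,-3.7,0.1,1.7,1],[0,1,0,-3.7,0.1,1.6,1],[0,1,0,-3.7,0.1,1.6,1],[0,0.8,0,-3.7,0.1,1.6,1]]'
python3 - <<'E'
from h import *
st()
im,cam=grab("wrist","pics/w1.png")
print(proj([520,247,36],cam))
st();plan([520,246,100],down(-91.7),5)
E
```

```text
clock: 1.87
eef_pos: [474.8, 150.8, 233.7]
tcp_rot: [-1.564, -0.003, -1.611]
contact_force: [0.9, -0.8, 0.5]
opening: 0.996
t 1.87 pos [474.8 150.8 233.7] rpy [-89.59  -0.16 -92.31] F [ 0.9 -0.8  0.5] op 0.996 q [ 0.308  0.161  1.912 -0.006  1.063  1.922]
[[220.27127927 130.09309034]]
t 1.92 pos [478.4 156.4 234.1] rpy [-8.940e+01  8.000e-02 -9.233e+01] F [2.1 5.3 0.7] op 1.001 q [ 0.315  0.167  1.904 -0.003  1.06   1.927]
total [  41.6   89.6 -134.1] rotdeg [-0.6  -0.63 -0.08]
[-0.12 -0.13 -0.02] [-1.82  2.69  0.73]
[-0.12 -0.13 -0.02] [-1.82  2.69  0.74]
[-0.12 -0.13 -0.02] [-1.82  2.69  0.75]
[-0.12 -0.13 -0.02] [-1.82  2.69  0.76]
[-0.12 -0.13 -0.02] [-1.82  2.68  0.77]
```

View pics/w1.png

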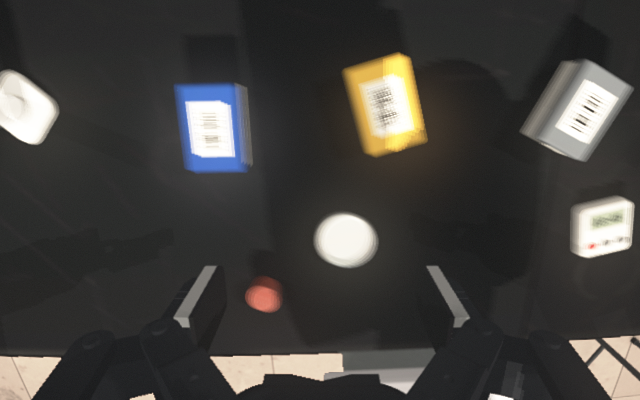

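```bash
python3 -m crank '[[0,0,0,-2.3,1.6,1,1],[-0.3,-0.3,0,-2.3,1.6,1,1],[-0.3,-0.3,0,-2.3,1.6,1,1],[0,0,0,-2.2,1.6,0.8,1],[0,0,0,0,0,0,1],[0,0,0,0,0,0,1],[0,0,0,0,0,0,1],[0,0,0,0,0,0,1],[0,0,0,0,0,0,1],[0,0,0,0,0,0,1]]'
python3 - <<'E'
from h import *
st()
im,cam=grab("wrist","pics/w2.png")
hsv=cv2.cvtColor(im,cv2.COLOR_BGR2HSV)
m=cv2.inRange(hsv,(100,90,60),(130,255,255))
cv2.imwrite("pics/m2.png",m)
print(rect(m,cam,36,500))
print(proj([520,247,36],cam))
st();plan([520,246,15],down(-91.7),5,show=False)
E
```

```text
clock: 2.75
eef_pos: [522.0, 253.4, 168.6]
tcp_rot: [-1.569, 0.001, -1.595]
contact_force: [-0.3, -0.5, 0.1]
opening: 0.998
t 2.75 pos [522.  253.4 168.6] rpy [-8.992e+01  8.000e-02 -9.136e+01] F [-0.3 -0.5  0.1] op 0.998 q [4.490e-01 3.640e-01 1.799e+00 1.000e-03 9.760e-01 2.043e+00]
[(520.5477294921875, 251.7821502685547, 84.16219329833984, 55.556427001953125, -1.3674240112304688, [324.0, 189.0])]
[[330.36416278 191.88704795]]
t 2.8 pos [522.  253.4 168.7] rpy [-8.991e+01  8.000e-02 -9.136e+01] F [-0.3 -0.8  0.1] op 1.0 q [4.490e-01 3.640e-01 1.799e+00 1.000e-03 9.760e-01 2.043e+00]
total [  -2.    -7.4 -153.7] rotdeg [-0.09  0.34 -0.08]
```

View pics/w2.png

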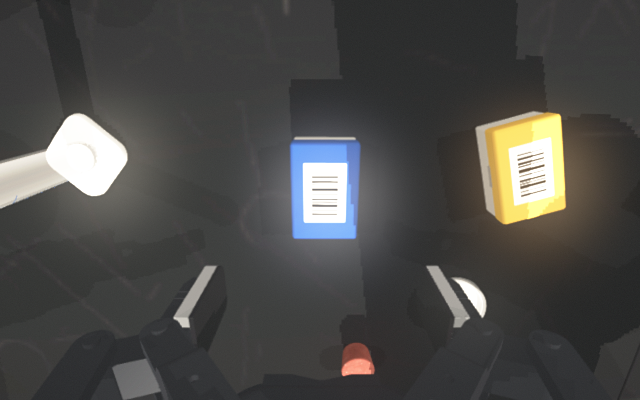

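```bash
python3 -m crank '[[0,0,0,0.1,3,-0.1,1],[0,0,0,0.1,3.5,-0.1,1],[0,0,0,0,3.5,0,1],[0,0,0,0,3,0,1],[0,0,0,0,1.6,0,1],[0,0,0,0,0.7,0,1],[0,0,0,0,0,0,1],[0,0,0,0,0,0,-1],[0,0,0,0,0,0,-1],[0,0,0,0,0,0,-1]]' 40
python3 -c "
from h import *
st()"
```

```text
clock: 3.63
eef_pos: [527.4, 251.0, 20.1]
tcp_rot: [-1.554, 0.009, -1.6]
contact_force: [1.8, 0.2, -1.6]
opening: 0.648
t 3.63 pos [527.4 251.   20.1] rpy [-89.02   0.52 -91.65] F [ 1.8  0.2 -1.6] op 0.648 q [0.442 0.575 1.879 0.    0.669 2.041]
```

```bash
python3 -m crank '[[0,0,0,0,-2,0,-1],[0,0,0,0,-3.5,0,-1],[0,0,0,1.5,-3.5,0,-1],[0,0,0,3.3,-2,0,-1],[0,1,0,3.8,-1,0,-1],[0,1,0,3.8,-1,0,-1],[0,1,0,3.8,-1,0,-1],[0,1,0,3.8,-1,0,-1],[0,1,0,3,-1,0,-1],[0,0,0,2,0,0,-1]]'
python3 -m crank '[[0,0,0,1,0,0,-1],[0,0,0,0,0,0,-1],[0,0,0,0,0,0,-1],[0,0,0,0,0,0,-1],[0,0,0,0,0,0,-1],[0,0,0,0,0,0,-1],[0,0,0,0,0,0,-1],[0,0,0,0,0,0,-1],[0,0,0,0,0,0,-1],[0,0,0,0,0,0,-1]]'
python3 - <<'E'
from h import *
st()
im,cam=grab("wrist","pics/w3.png")
print(proj([[523,-117,36],[535,80,36]],cam))
E
```

```text
clock: 4.47
eef_pos: [514.4, -4.3, 198.5]
tcp_rot: [-1.53, 0.017, -1.682]
contact_force: [0.2, 0.5, -0.9]
opening: 0.65
clock: 5.3
eef_pos: [513.9, -13.0, 201.4]
tcp_rot: [-1.525, 0.018, -1.681]
contact_force: [-0.7, -0.1, -0.5]
opening: 0.648
t 5.3 pos [513.9 -13.  201.4] rpy [-87.39   1.05 -96.32] F [-0.7 -0.1 -0.5] op 0.648 q [-0.038  0.204  1.941  0.018  0.95   1.633]
[[439.22898107 165.1470305 ]
 [221.95405418 174.84642952]]
```

View pics/w3.png

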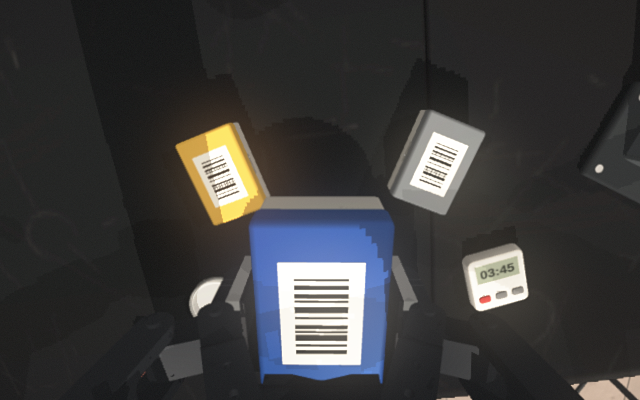

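```bash
cat >> h.py <<'E'
def labels(im,cam,z,win,thr=200):
    x0,y0,x1,y1=win
    g=im.min(2); m=np.zeros(g.shape,np.uint8); m[y0:y1,x0:x1]=((g[y0:y1,x0:x1]>thr)*255)
    m=cv2.morphologyEx(m,cv2.MORPH_CLOSE,np.ones((7,7)))
    return [tuple(np.round(v,1) if not isinstance(v,list) else v for v in t) for t in rect(m,cam,z,150)]
E
python3 - <<'E'
from h import *
im=cv2.imread("pics/w3.png")
i=cams.camera_info("wrist"); T=T_tool(); cam=(i['intrinsics'],i['k1'],T@i['hand_eye'])
g=im.min(2)
for p in [(440,130),(410,190),(440,165),(396,180),(220,150),(320,270)]: print(p,im[p[1],p[0]])
print('grey',labels(im,cam,36,(385,105,490,220),185))
print('yel',labels(im,cam,36,(170,115,275,230),185))
gm=((g>70)*255).astype(np.uint8); mm=np.zeros_like(gm); mm[105:220,385:490]=gm[105:220,385:490]
print('greyfull',rect(mm,cam,36,500))
# tool frame: use tool coords with axes: cast plane y=-15.9
H=i['hand_eye']; A=np.array([[1,0,0,0],[0,0,1,0],[0,-1,0,0],[0,0,0,1.]]) # X=x,Y=z,Z=-y
camt=(i['intrinsics'],i['k1'],A@H)
print('blue in tool (x,z)',labels(im,camt,15.9,(265,250,380,375),185))
b=cast([[250,212],[390,212]],camt,15.9); print(b)
E
```

```text
(440, 130) [155 160 161]
(410, 190) [145 150 150]
(440, 165) [244 252 254]
(396, 180) [79 81 83]
(220, 150) [253 254 255]
(320, 270) [254 255 255]
grey [(np.float64(523.3), np.float64(-116.2), np.float64(51.1), np.float64(35.2), np.float64(-27.0), [438.0, 164.0])]
yel [(np.float64(533.5), np.float64(82.0), np.float64(50.7), np.float64(33.9), np.float64(14.5), [220.0, 176.0])]
greyfull [(525.3484497070312, -112.1690673828125, 83.9033203125, 63.67427444458008, -26.90713119506836, [435.0, 161.0])]
blue in tool (x,z) [(np.float64(-0.8), np.float64(-8.5), np.float64(51.3), np.float64(34.6), np.float64(-90.0), [321.0, 312.0])]
[[-26.93769977  37.87758875  15.9       ]
 [ 24.53713685  37.8836554   15.9       ]]
```

```bash
cat >> h.py <<'E'
def E(a): return Ro.from_euler('xyz',a,degrees=True).as_matrix()
def Rz(a): return Ro.from_euler('z',a,degrees=True).as_matrix()
Rt=Rz(-25.35)@E([-89.02,.52,-91.65])
def blue_t(z): # TCP
    p=np.array([523.3,-116.2,0])-Rt@np.array([-.8,0,-8.]); p[2]=z; return p
E
python3 -c "
from h import *
print(blue_t(120));plan(blue_t(120),Rt,6)"
```

```text
[ 530.06326835 -120.54527505  120.        ]
total [  16.2 -107.5  -81.4] rotdeg [-1.33 20.65 -1.17]
[-0.22  3.44 -0.19] [1.78 1.34 0.4 ]
[-0.22  3.44 -0.19] [1.74 1.35 0.52]
[-0.22  3.44 -0.19] [1.7  1.35 0.62]
[-0.22  3.44 -0.19] [1.66 1.36 0.73]
[-0.22  3.44 -0.19] [1.61 1.36 0.83]
[-0.22  3.44 -0.19] [1.55 1.36 0.93]
```

```bash
python3 -m crank '[[-0.2,3.4,-0.2,1.8,1.3,0.4,-1],[-0.2,3.4,-0.2,1.7,1.3,0.5,-1],[-0.2,3.4,-0.2,1.7,1.3,0.6,-1],[-0.2,3.4,-0.2,1.7,1.4,0.7,-1],[-0.2,3.4,-0.2,1.6,1.4,0.8,-1],[-0.2,3.4,-0.2,1.5,1.4,0.9,-1],[0,0,0,0,0,0,-1],[0,0,0,0,0,0,-1],[0,0,0,0,0,0,-1],[0,0,0,0,0,0,-1]]'
python3 -c "
from h import *
st();plan(blue_t(57),Rt,5)"
```

```text
clock: 6.18
eef_pos: [531.0, -122.8, 118.1]
tcp_rot: [-1.55, 0.011, -2.05]
contact_force: [-0.8, 0.3, -1.6]
opening: 0.648
t 6.18 pos [ 531.  -122.8  118.1] rpy [ -88.8     0.61 -117.47] F [-0.8  0.3 -1.6] op 0.648 q [-0.233  0.375  1.926  0.007  0.818  1.812]
total [ -0.9   2.2 -61.1] rotdeg [-0.22 -0.48 -0.08]
[-0.04 -0.1  -0.02] [-0.02  1.22 -0.06]
[-0.04 -0.1  -0.02] [-0.02  1.22 -0.06]
[-0.04 -0.1  -0.02] [-0.02  1.22 -0.06]
[-0.04 -0.1  -0.02] [-0.02  1.22 -0.06]
[-0.04 -0.1  -0.02] [-0.02  1.22 -0.06]
```

```bash
python3 -m crank '[[0,-0.2,0,0,1,-0.1,-1],[0,-0.2,0,0,1,-0.1,-1],[0,0,0,0,1,-0.1,-1],[0,0,0,0,1,-0.1,-1],[0,0,0,0,0.8,0,-1],[0,0,0,0,0.4,0,-1],[0,0,0,0,0.2,0,-1],[0,0,0,0,0,0,-1],[0,0,0,0,0,0,-1],[0,0,0,0,0,0,-1]]'
python3 -c "
from h import *
st();plan(blue_t(57),Rt,1)"
```

```text
clock: 7.02
eef_pos: [528.7, -117.9, 59.2]
tcp_rot: [-1.549, 0.011, -2.037]
contact_force: [0.1, 0.4, -1.5]
opening: 0.652
t 7.02 pos [ 528.7 -117.9   59.2] rpy [ -88.74    0.64 -116.71] F [ 0.1  0.4 -1.5] op 0.652 q [-0.226  0.463  1.963  0.009  0.691  1.805]
total [ 1.4 -2.6 -2.2] rotdeg [-0.28  0.29 -0.13]
[-0.28  0.29 -0.13] [0.18 0.23 0.24]
```

```bash
python3 -m crank '[[-0.2,0.2,0,0.2,0.15,0.2,-1],[0,0,0,0,0.1,0,-1],[0,0,0,0,0,0,-1],[0,0,0,0,0,0,1],[0,0,0,0,0,0,1],[0,0,0,0,0,0,1],[0,0,0,0,0,0,1],[0,0,0,0,-1.5,0,1],[0,0,0,0,-3,0,1],[0,0,0,0,-3,0,1]]'
python3 -c "
from h import *
st()"
```

```text
clock: 7.85
eef_pos: [525.5, -120.7, 129.8]
tcp_rot: [-1.56, 0.01, -2.041]
contact_force: [1.0, -0.4, 0.0]
opening: 1.004
t 7.85 pos [ 525.5 -120.7  129.8] rpy [ -89.36    0.54 -116.95] F [ 1.  -0.4  0. ] op 1.004 q [-0.233  0.354  1.923  0.009  0.851  1.803]
```

```bash
python3 -c "
from h import *
plan([532,80,180],down(-75.5),7)"
```

```text
total [  6.5 200.7  50.2] rotdeg [ -0.81 -41.45  -0.29]
[-0.12 -5.92 -0.04] [-2.6  -0.71 -1.21]
[-0.12 -5.92 -0.04] [-2.71 -0.71 -0.94]
[-0.12 -5.92 -0.04] [-2.8  -0.71 -0.65]
[-0.12 -5.92 -0.04] [-2.85 -0.71 -0.36]
[-0.12 -5.92 -0.04] [-2.87 -0.71 -0.07]
[-0.12 -5.92 -0.04] [-2.86 -0.71  0.23]
[-0.12 -5.92 -0.04] [-2.82 -0.71  0.52]
```

```bash
python3 -m crank '[[-0.1,-5.9,0,-2.6,-0.7,-1.2,1],[-0.1,-5.9,0,-2.7,-0.7,-0.9,1],[-0.1,-5.9,0,-2.8,-0.7,-0.7,1],[-0.1,-5.9,0,-2.8,-0.7,-0.4,1],[-0.1,-5.9,0,-2.8,-0.7,0,1],[-0.1,-5.9,0,-2.8,-0.7,0.2,1],[-0.1,-5.9,0,-2.8,-0.7,0.5,1],[0,0,0,0,0,0,1],[0,0,0,0,0,0,1],[0,0,0,0,0,0,1]]'
python3 - <<'E'
from h import *
st()
im,cam=grab("wrist","pics/w4.png")
print(labels(im,cam,36,(230,100,420,260),185)); st()
print(labels(im,cam,72,(420,50,640,300),185)); st()
E
```

```text
clock: 8.68
eef_pos: [534.0, 85.6, 190.9]
tcp_rot: [-1.553, -0.001, -1.289]
contact_force: [0.1, 0.7, -0.3]
opening: 0.999
t 8.68 pos [534.   85.6 190.9] rpy [-8.900e+01 -6.000e-02 -7.383e+01] F [ 0.1  0.7 -0.3] op 0.999 q [1.550e-01 2.720e-01 1.876e+00 1.000e-03 9.760e-01 1.443e+00]
[(np.float64(533.4), np.float64(81.4), np.float64(50.9), np.float64(34.7), np.float64(15.4), [326.0, 186.0])]
t 8.73 pos [533.9  85.2 190.7] rpy [-8.903e+01 -6.000e-02 -7.387e+01] F [ 0.2  0.2 -0.7] op 1.003 q [1.550e-01 2.720e-01 1.876e+00 1.000e-03 9.760e-01 1.443e+00]
[(np.float64(523.7), np.float64(-117.3), np.float64(51.2), np.float64(35.4), np.float64(-27.1), [545.0, 270.0])]
t 8.73 pos [533.9  85.2 190.7] rpy [-8.903e+01 -6.000e-02 -7.387e+01] F [ 0.2  0.2 -0.7] op 1.003 q [1.550e-01 2.720e-01 1.876e+00 1.000e-03 9.760e-01 1.443e+00]
```

View pics/w4.png

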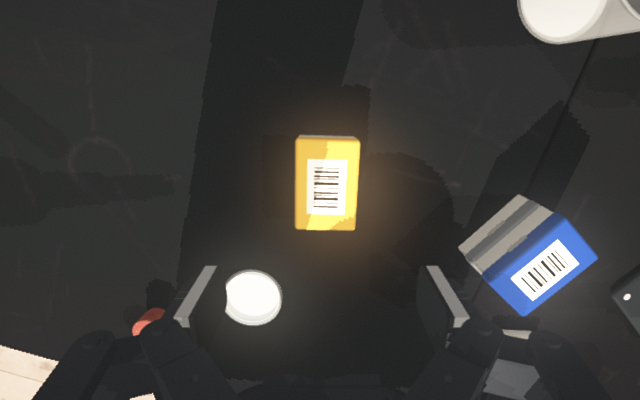

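```bash
python3 -c "
from h import *
plan([533.4,81.4,18],down(-75),7)"
```

```text
total [  -0.5   -3.8 -172.7] rotdeg [-0.97  1.13  0.05]
[-0.14  0.16  0.01] [ 0.05  2.47 -0.06]
[-0.14  0.16  0.01] [ 0.05  2.47 -0.06]
[-0.14  0.16  0.01] [ 0.05  2.47 -0.05]
[-0.14  0.16  0.01] [ 0.05  2.47 -0.04]
[-0.14  0.16  0.01] [ 0.05  2.47 -0.04]
[-0.14  0.16  0.01] [ 0.05  2.47 -0.03]
[-0.14  0.16  0.01] [ 0.05  2.47 -0.03]
```

```bash
python3 -m crank '[[-0.2,0.2,0,0.1,2,-0.1,1],[-0.2,0.2,0,0.1,3,-0.1,1],[-0.2,0.2,0,0.1,3,-0.1,1],[-0.2,0.2,0,0,3,-0.1,1],[-0.2,0.2,0,0,2.5,-0.1,1],[-0.2,0.2,0,0,2,-0.1,1],[-0.2,0,0,0,1,0,1],[-0.2,0,0,0,0.5,0,1],[0,0,0,0,0,0,1],[0,0,0,0,0,0,1]]'
python3 -c "
from h import *
st();plan([533.4,81.4,18],down(-75),1)"
```

```text
clock: 9.57
eef_pos: [531.5, 70.4, 14.0]
tcp_rot: [-1.581, -0.002, -1.333]
contact_force: [-0.0, 0.1, -0.4]
opening: 1.002
t 9.57 pos [531.5  70.4  14. ] rpy [-90.61  -0.14 -76.37] F [-0.   0.1 -0.4] op 1.002 q [ 0.131  0.546  1.964 -0.006  0.641  1.469]
total [ 1.9 11.   4. ] rotdeg [ 0.61 -1.37  0.13]
[ 0.61 -1.37  0.13] [-1.02 -0.4   0.44]
```

```bash
python3 -m crank '[[0.3,-0.7,0,-0.5,-0.2,0.2,1],[0.3,-0.7,0,-0.5,-0.2,0.2,1],[0,0,0,0,0,0,1],[0,0,0,0,0,0,1],[0,0,0,0,0,0,-1],[0,0,0,0,0,0,-1],[0,0,0,0,0,0,-1],[0,0,0,0,0,0,-1],[0,0,0,0,0,0,-1],[0,0,0,0,0,0,-1]]' 40
python3 -c "
from h import *
st()"
```

```text
clock: 10.4
eef_pos: [536.8, 83.0, 24.1]
tcp_rot: [-1.561, -0.003, -1.305]
contact_force: [-0.1, 0.1, -0.9]
opening: 0.643
t 10.4 pos [536.8  83.   24.1] rpy [-89.42  -0.19 -74.79] F [-0.1  0.1 -0.9] op 0.643 q [ 0.152  0.529  1.962 -0.004  0.641  1.46 ]
```

```bash
python3 -m crank '[[0,0,0,0,0,0,1],[0,0,0,0,0,0,1],[0,0,0,0,0.4,-0.1,1],[0,0,0,0,0.4,-0.1,1],[-0.3,0,0,0,0.2,0,1],[0,0,0,0,0,0,-1],[0,0,0,0,0,0,-1],[0,0,0,0,0,0,-1],[0,0,0,0,0,0,-1],[0,0,0,0,0,0,-1]]' 40
python3 -c "
from h import *
st()"
```

```text
clock: 11.23
eef_pos: [534.4, 82.2, 12.5]
tcp_rot: [-1.568, -0.003, -1.306]
contact_force: [-0.3, 0.7, -1.1]
opening: 0.652
t 11.23 pos [534.4  82.2  12.5] rpy [-89.83  -0.18 -74.81] F [-0.3  0.7 -1.1] op 0.652 q [ 0.152  0.549  1.964 -0.005  0.625  1.461]
```

```bash
python3 -m crank '[[0,0,0,0,-2,0,-1],[0,0,0,0,-3.5,0,-1],[0,0,0,0,-3.5,0,-1],[0,0,0,0,-3.5,0,-1],[0,0,0,0,-2.5,0,-1],[0,0,0,0,-1,0,-1],[0,0,0,0,0,0,-1],[0,0,0,0,0,0,-1],[0,0,0,0,0,0,-1],[0,0,0,0,0,0,-1]]'
python3 - <<'E'
from h import *
st()
im,cam=grab("wrist","pics/w5.png")
i=cams.camera_info("wrist")
A=np.array([[1,0,0,0],[0,0,1,0],[0,-1,0,0],[0,0,0,1.]])
camt=(i['intrinsics'],i['k1'],A@i['hand_eye'])
print('yellow in tool (x,z)',labels(im,camt,23.5,(265,240,380,375),185))
print(labels(im,cam,72,(420,50,640,300),185)); st()
plan([523.5,-116.8,170],down(-117.1),7)
E
```

```text
clock: 12.07
eef_pos: [530.8, 82.1, 176.1]
tcp_rot: [-1.575, -0.002, -1.306]
contact_force: [-0.4, 0.2, -1.6]
opening: 0.647
t 12.07 pos [530.8  82.1 176.1] rpy [-90.21  -0.14 -74.81] F [-0.4  0.2 -1.6] op 0.647 q [ 0.152  0.295  1.882 -0.003  0.968  1.46 ]
yellow in tool (x,z) [(np.float64(-1.1), np.float64(-1.6), np.float64(50.2), np.float64(34.2), np.float64(89.8), [318.0, 309.0])]
[(np.float64(523.8), np.float64(-117.4), np.float64(50.6), np.float64(34.8), np.float64(-27.1), [555.0, 268.0])]
t 12.12 pos [530.5  82.1 175.9] rpy [-90.25  -0.13 -74.81] F [-0.3  0.1 -0.9] op 0.651 q [ 0.152  0.296  1.882 -0.003  0.968  1.46 ]
total [  -7.  -198.9   -5.9] rotdeg [ 0.19 42.29  0.22]
[0.03 6.04 0.03] [ 2.72  0.09 -0.84]
[0.03 6.04 0.03] [ 2.79  0.09 -0.55]
[0.03 6.04 0.03] [ 2.83  0.09 -0.25]
[0.03 6.04 0.03] [2.84 0.09 0.05]
[0.03 6.04 0.03] [2.82 0.09 0.34]
[0.03 6.04 0.03] [2.77 0.09 0.64]
[0.03 6.04 0.03] [2.69 0.08 0.93]
```

View pics/w5.png

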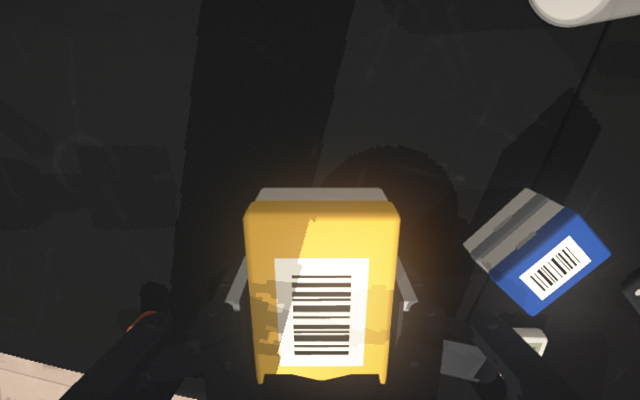

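```bash
python3 -m crank '[[0,6,0,2.7,0,-0.8,-1],[0,6,0,2.8,0,-0.5,-1],[0,6,0,2.8,0,-0.2,-1],[0,6,0,2.8,0,0.1,-1],[0,6,0,2.8,0,0.4,-1],[0,6,0,2.8,0,0.7,-1],[0,6,0,2.7,0,0.9,-1],[0,0,0,0,0,0,-1],[0,0,0,0,0,0,-1],[0,0,0,0,0,0,-1]]'
python3 - <<'E'
from h import *
st()
plan([524.6,-118,86],E([-89.9,0,-117.1]),6)
E
```

```text
clock: 12.95
eef_pos: [518.7, -123.2, 163.8]
tcp_rot: [-1.591, -0.012, -2.071]
contact_force: [0.2, 0.4, -2.6]
opening: 0.646
t 12.95 pos [ 518.7 -123.2  163.8] rpy [ -91.16   -0.67 -118.67] F [ 0.2  0.4 -2.6] op 0.646 q [-0.232  0.315  1.887 -0.007  0.963  1.843]
total [  5.9   5.2 -77.8] rotdeg [ 1.27 -1.58  0.66]
[ 0.21 -0.26  0.11] [-0.14  1.29  0.07]
[ 0.21 -0.26  0.11] [-0.14  1.29  0.07]
[ 0.21 -0.26  0.11] [-0.13  1.29  0.06]
[ 0.21 -0.26  0.11] [-0.13  1.3   0.06]
[ 0.21 -0.26  0.11] [-0.13  1.3   0.05]
[ 0.21 -0.26  0.11] [-0.12  1.3   0.05]
```

Descend to ~z=95 with correction, then check.

```bash
python3 -m crank '[[0.2,-0.3,0.1,-0.1,1.2,0.1,-1],[0.2,-0.3,0.1,-0.1,1.2,0.1,-1],[0.2,-0.3,0.1,-0.1,1.2,0.1,-1],[0.2,-0.3,0.1,-0.1,1.2,0.1,-1],[0.2,-0.3,0.1,-0.1,1,0,-1],[0.2,0,0.1,-0.1,0.6,0,-1],[0,0,0,0,0.3,0,-1],[0,0,0,0,0,0,-1],[0,0,0,0,0,0,-1],[0,0,0,0,0,0,-1]]'
python3 - <<'E'
from h import *
st()
plan([524.6,-118,86],E([-89.9,0,-117.1]),1)
E
```

```text
clock: 13.78
eef_pos: [523.4, -111.1, 91.0]
tcp_rot: [-1.575, -0.0, -2.027]
contact_force: [1.0, -0.1, -1.5]
opening: 0.648
t 13.78 pos [ 523.4 -111.1   91. ] rpy [-9.0260e+01 -2.0000e-02 -1.1611e+02] F [ 1.  -0.1 -1.5] op 0.648 q [-2.120e-01  4.150e-01  1.943e+00  1.000e-03  7.890e-01  1.813e+00]
total [ 1.2 -6.9 -5. ] rotdeg [0.36 0.99 0.02]
[0.36 0.99 0.02] [0.57 0.5  0.41]
```

```bash
python3 -m crank '[[0.2,0.5,0,0.3,0,0.2,-1],[0.2,0.4,0,0.3,0.1,0.2,-1],[0,0,0,0,0,0,-1],[0,0,0,0,0,0,-1],[0,0,0,0,0,0,-1],[0,0,0,0,0.1,0,-1],[0,0,0,0,0.1,0,-1],[0,0,0,0,0.1,0,-1],[0,0,0,0,0,0,-1],[0,0,0,0,0,0,-1]]'
python3 - <<'E'
from h import *
st()
plan([524.6,-118,86],E([-89.9,0,-117.1]),1)
E
```

```text
clock: 14.62
eef_pos: [525.9, -119.8, 88.8]
tcp_rot: [-1.564, 0.001, -2.045]
contact_force: [0.3, 0.4, -2.8]
opening: 0.647
t 14.62 pos [ 525.9 -119.8   88.8] rpy [-8.9600e+01  3.0000e-02 -1.1716e+02] F [ 0.3  0.4 -2.8] op 0.647 q [-0.226  0.419  1.943 -0.002  0.773  1.82 ]
total [-1.3  1.8 -2.8] rotdeg [-0.3  -0.06 -0.03]
[-0.3  -0.06 -0.03] [-0.1   0.28 -0.2 ]
```

```bash
python3 -m crank '[[-0.1,0,0,-0.1,0.2,-0.1,-1],[0,0,0,0,0.2,0,-1],[0,0,0,0,0,0,-1],[0,0,0,0,0,0,-1],[0,0,0,0,0,0,1],[0,0,0,0,0,0,1],[0,0,0,0,0,0,1],[0,0,0,0,0,0,1],[0,0,0,0,-2,0,1],[0,0,0,0,-3,0,1]]'
python3 -m crank '[[0,0,0,0,-3.5,0,1],[0,0,0,0,-3.5,0,1],[0,0,0,0,-3,0,1],[0,0,0,0,-1,0,1],[0,0,0,0,0,0,1],[0,0,0,0,0,0,1],[0,0,0,0,0,0,1],[0,0,0,0,0,0,1],[0,0,0,0,0,0,1],[0,0,0,0,0,0,1]]'
python3 - <<'E'
from h import *
st()
im,cam=grab("wrist","pics/w6.png")
print(labels(im,cam,108,(230,100,420,390),185))
t,ct=grab("top","pics/t6.png")
E
```

```text
clock: 15.45
eef_pos: [522.2, -117.4, 130.9]
tcp_rot: [-1.574, -0.002, -2.045]
contact_force: [1.2, -0.9, -0.8]
opening: 0.998
clock: 16.28
eef_pos: [521.3, -117.1, 245.2]
tcp_rot: [-1.575, -0.002, -2.045]
contact_force: [-0.4, -0.4, -0.0]
opening: 0.994
t 16.28 pos [ 521.3 -117.1  245.2] rpy [-9.0260e+01 -1.0000e-01 -1.1716e+02] F [-0.4 -0.4 -0. ] op 0.994 q [-2.230e-01  2.120e-01  1.821e+00 -1.000e-03  1.114e+00  1.822e+00]
[(np.float64(444.2), np.float64(-160.9), np.float64(53.8), np.float64(23.7), np.float64(-21.5), [411.0, 237.0]), (np.float64(523.8), np.float64(-116.9), np.float64(51.0), np.float64(35.3), np.float64(-27.2), [320.0, 183.0])]
```

View pics/w6.png

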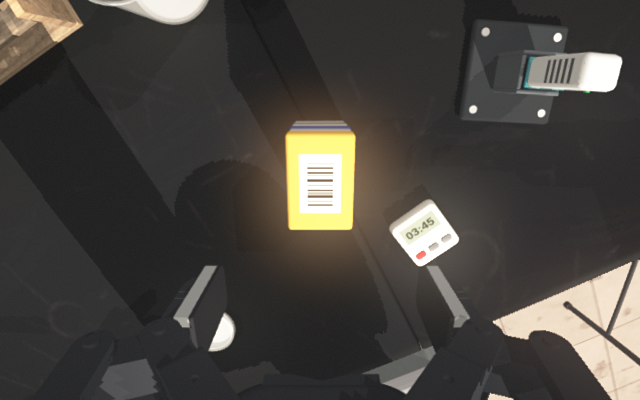

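View pics/t6.png

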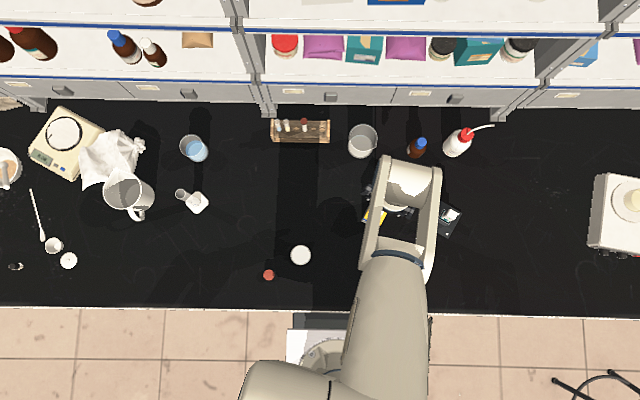

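```bash
cat > kin.py <<'E'
import numpy as np
from scipy.optimize import least_squares
D=[([182.1,-597.6,241.8],[-1.277,.353,1.634,0,1.155]),([522,253.4,168.6],[.449,.364,1.799,.001,.976]),([527.4,251,20.1],[.442,.575,1.879,0,.669]),
([325.2,-238.4,239.2],[-.635,-.001,2.079,-.001,1.063]),([474.8,150.8,233.7],[.308,.161,1.912,-.006,1.063]),
([513.9,-13,201.4],[-.038,.204,1.941,.018,.950]),([531,-122.8,118.1],[-.233,.375,1.926,.007,.818]),([528.7,-117.9,59.2],[-.226,.463,1.963,.009,.691]),([525.5,-120.7,129.8],[-.233,.354,1.923,.009,.851]),
([534,85.6,190.9],[.155,.272,1.876,.001,.976]),([531.5,70.4,14],[.131,.546,1.964,-.006,.641]),([536.8,83,24.1],[.152,.529,1.962,-.004,.641]),([534.4,82.2,12.5],[.152,.549,1.964,-.005,.625]),([530.8,82.1,176.1],[.152,.295,1.882,-.003,.968]),([521.3,-117.1,245.2],[-.223,.212,1.821,-.001,1.114])]
def fk(p,q):
    a1,z0,L2,L3,e,d=p; s=q[1]+q[2]; t=s+q[4]
    return a1+L2*np.sin(q[1])+L3*np.sin(s)+e*np.cos(s)+d*np.sin(t), z0+L2*np.cos(q[1])+L3*np.cos(s)-e*np.sin(s)+d*np.cos(t)
if __name__=="__main__":
    def f(p):
        o=[]
        for P,q in D:
            a,b=fk(p,q); o+=[a-np.hypot(P[0],P[1]),b-P[2]]
        return np.array(o)
    s=least_squares(f,[0,350,450,450,0,300],loss='soft_l1',x_scale=[50,100,100,100,50,100])
    print(s.x.round(1),np.abs(f(s.x)).max(), f(s.x).round(1))
    for P,q in D: print(round(np.arctan2(P[1],P[0])-q[0],4),end=' ')
E
python3 kin.py
python3 - <<'E'
from h import *
im=cv2.imread("pics/w6.png")
i=cams.camera_info("wrist"); T=T_tool(); cam=(i['intrinsics'],i['k1'],T@i['hand_eye'])
# white screws
g=im.min(2); m=((g>170)*255).astype(np.uint8); m[:, :455]=0; m[130:]=0
c=[]
for k in cv2.findContours(m,cv2.RETR_EXTERNAL,cv2.CHAIN_APPROX_NONE)[0]:
    a=cv2.contourArea(k); p=k.reshape(-1,2).mean(0)
    if 20<a<200: c.append(p); print(p,a)
P=cast(c,cam,10); print(P.round(1), P.mean(0).round(1))
cv2.imwrite("pics/w6z.png",cv2.resize(im[10:140,440:640],None,fx=4,fy=4,interpolation=cv2.INTER_CUBIC))
E
```

```text
[-2.000e-01  3.003e+02  5.684e+02  4.947e+02  5.880e+01  3.378e+02] 0.5262957249630063 [ 0.1  0.2  0.3  0.1 -0.4 -0.2  0.  -0.  -0.1  0.2 -0.  -0.  -0.1 -0.4
  0.4  0.   0.4  0.1  0.  -0.1  0.2  0.3 -0.5 -0.1  0.2  0.2 -0.2  0.
 -0.2 -0.3]
0.002 0.0029 0.0022 0.0024 -0.0005 0.0127 0.0057 0.0066 0.0072 0.0039 0.0007 0.0014 0.0006 0.0015 0.002 [541.  112.6] 35.0
[472.55 109.  ] 34.0
[557.18181818  37.        ] 47.0
[485.21052632  31.21052632] 32.5
[[ 460.8 -352.7   10. ]
 [ 498.  -286.    10. ]
 [ 527.  -389.9   10. ]
 [ 564.5 -323.6   10. ]] [ 512.6 -338.    10. ]
```

View pics/w6z.png

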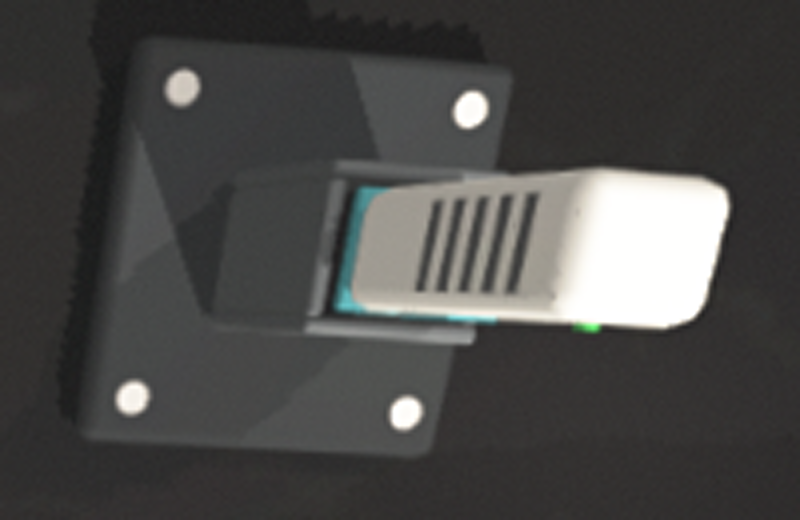

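```bash
cat > ik.py <<'E'
import numpy as np
from scipy.spatial.transform import Rotation as Ro
from scipy.optimize import least_squares
P=[-0.2,300.3,568.4,494.7,58.8,337.8]
lo=np.array([-2.63,-.92,.06,-1.3,0,-3.02]); hi=np.array([2.63,2.1,2.66,4.44,2.69,3.02])
F=np.array([[-1,0,0],[0,0,1],[0,1,0.]]) # columns: tool axes in flange -> set below
def fk(q):
    a1,z0,L2,L3,e,d=P
    z=lambda a:Ro.from_rotvec([0,0,a]); y=lambda a:Ro.from_rotvec([0,a,0])
    R=z(q[0]); p=R.apply([a1,0,0])+[0,0,z0]
    R=R*y(q[1]); p=p+R.apply([0,0,L2]); R=R*y(q[2]); p=p+R.apply([e,0,L3])
    R=R*z(q[3])*y(q[4])*z(q[5]); p=p+R.apply([0,0,d])
    M=R.as_matrix(); return p,np.c_[-M[:,0],M[:,2],M[:,1]]
def ik(p,R,q0,free_lim=False):
    def f(q):
        a,B=fk(q); return np.r_[(a-p)/100,Ro.from_matrix(B.T@R).as_rotvec()]
    s=least_squares(f,np.clip(q0,lo+1e-3,hi-1e-3),bounds=(lo,hi)); return s.x,np.linalg.norm(s.fun)
E
python3 - <<'E'
from ik import *
from h import *
st(); s=r.sense(); p,R=fk(s['qpos']); print(p.round(1),Ro.from_matrix(R).as_euler('xyz',degrees=True).round(1))
L=np.array([523.8,-116.9,108]); 
for lean in (38,45):
  for az in range(-180,180,30): # az: direction (world) from label to handle
    h=np.array([np.cos(np.radians(az)),np.sin(np.radians(az)),0])
    R0=down(-119.3)
    R1=Ro.from_rotvec(np.cross([0,0,1],h)*np.radians(lean)).as_matrix()@R0
    p=L-R1[:,1]*142
    # continuation from vertical
    q=s['qpos'].copy(); ok=True; mn=9;e=0
    for k in np.linspace(0,1,13):
        Rk=Ro.from_rotvec(np.cross([0,0,1],h)*np.radians(lean)*k).as_matrix()@R0
        pk=np.array([450,-250,250])*(1-k)+p*k
        q,ee=ik(pk,Rk,q); e=max(e,ee); mn=min(mn,(hi-q).min(),(q-lo)[:4].min(),q[4],q[5]-lo[5])
    print(lean,az,p.round(0),q.round(2),'err',round(e,4),'margin',round(mn,2))
E
```

```text
t 16.38 pos [ 521.4 -117.1  245.4] rpy [-9.0260e+01 -1.0000e-01 -1.1716e+02] F [-0.1 -0.3  0.7] op 1.002 q [-2.230e-01  2.120e-01  1.820e+00 -1.000e-03  1.114e+00  1.822e+00]
[ 521.1 -118.6  245.4] [-9.030e+01 -1.000e-01 -1.172e+02]
38 -180 [ 436. -117.  220.] [-0.47 -0.12  2.43  0.93  0.36  0.8 ] err 0.0 margin 0.23
38 -150 [ 448. -161.  220.] [-0.78  0.1   2.22  0.91  0.86  0.67] err 0.0 margin 0.44
38 -120 [ 480. -193.  220.] [-0.78  0.32  1.92  0.69  1.19  0.94] err 0.0 margin 0.74
38 -90 [ 524. -204.  220.] [-0.67  0.51  1.62  0.51  1.48  1.25] err 0.0 margin 0.8
38 -60 [ 568. -193.  220.] [-0.51  0.66  1.36  0.33  1.71  1.52] err 0.0 margin 0.8
38 -30 [ 600. -161.  220.] [-0.33  0.74  1.2   0.13  1.85  1.75] err 0.0 margin 0.8
38 0 [ 611. -117.  220.] [-0.14  0.75  1.19 -0.09  1.86  1.94] err 0.0 margin 0.8
38 30 [600. -73. 220.] [ 0.04  0.67  1.32 -0.3   1.74  2.16] err 0.0 margin 0.8
38 60 [568. -41. 220.] [ 0.2   0.54  1.57 -0.48  1.52  2.43] err 0.0 margin 0.59
38 90 [524. -29. 220.] [ 0.33  0.35  1.87 -0.66  1.24  2.74] err 0.0 margin 0.28
38 120 [480. -41. 220.] [ 0.35  0
[... 434 characters left out ...]
7  0.56  1.56  1.19] err 0.0 margin 0.8
45 -60 [ 574. -204.  208.] [-0.53  0.75  1.27  0.37  1.82  1.51] err 0.0 margin 0.8
45 -30 [ 611. -167.  208.] [-0.34  0.84  1.09  0.14  1.98  1.75] err 0.0 margin 0.71
45 0 [ 624. -117.  208.] [-0.13  0.85  1.07 -0.1   1.99  1.94] err 0.0 margin 0.7
45 30 [611. -67. 208.] [ 0.06  0.77  1.24 -0.33  1.85  2.17] err 0.0 margin 0.8
45 60 [574. -30. 208.] [ 0.25  0.62  1.52 -0.53  1.61  2.48] err 0.0 margin 0.54
45 90 [524. -16. 208.] [ 0.4   0.43  1.86 -0.74  1.31  2.85] err 0.0 margin 0.17
45 120 [474. -30. 208.] [ 0.4   0.17  2.18 -0.89  0.95  3.02] err 0.1248 margin 0.0
45 150 [437. -67. 208.] [ 0.1  -0.11  2.45 -1.02  0.39  3.02] err 0.1365 margin 0.0
```

Run:
```python
from h import *
i=cams.camera_info("wrist"); cam=(i['intrinsics'],i['k1'],T_tool()@i['hand_eye'])
print(cast([[601,72.5]],cam,130))
plan([512.6,-338,230],down(-119.3),7)
```

```text
[[ 512.60254237 -336.38465216  130.        ]]
total [  -8.8 -220.9  -15.4] rotdeg [0.26 2.14 0.1 ]
[0.04 0.31 0.01] [2.86 0.22 1.33]
[0.04 0.31 0.01] [2.86 0.22 1.35]
[0.04 0.31 0.01] [2.85 0.22 1.36]
[0.04 0.31 0.01] [2.84 0.22 1.38]
[0.04 0.31 0.01] [2.84 0.22 1.39]
[0.04 0.31 0.01] [2.83 0.22 1.41]
[0.04 0.31 0.01] [2.82 0.22 1.42]
```

```bash
python3 -m crank '[[0,0.3,0,2.7,0.2,1.3,1],[0,0.3,0,2.7,0.2,1.3,1],[0,0.3,0,2.7,0.2,1.3,1],[0,0.3,0,2.7,0.2,1.3,1],[0,0.3,0,2.7,0.2,1.3,1],[0,0.3,0,2.7,0.2,1.3,1],[0,0.3,0,2,0.2,1,1],[0,0,0,1,0,0.5,1],[0,0,0,0,0,0,1],[0,0,0,0,0,0,1]]'
python3 - <<'E'
from h import *
st()
im,cam=grab("wrist","pics/w7.png"); st()
print(proj([[512.6,-338,130],[512.6,-338,57],[512.6,-338,10]],cam).round(0))
E
```

```text
clock: 17.22
eef_pos: [511.8, -337.8, 225.8]
tcp_rot: [-1.581, -0.001, -2.08]
contact_force: [0.2, 1.2, 0.1]
opening: 0.999
t 17.22 pos [ 511.8 -337.8  225.8] rpy [-9.0590e+01 -5.0000e-02 -1.1918e+02] F [0.2 1.2 0.1] op 0.999 q [-0.585  0.356  1.668 -0.002  1.128  1.496]
t 17.27 pos [ 511.9 -337.5  225.9] rpy [-9.0590e+01 -5.0000e-02 -1.1914e+02] F [-0.3 -0.3  0.1] op 0.997 q [-0.584  0.355  1.669 -0.002  1.128  1.496]
[[321. 202.]
 [321. 175.]
 [321. 163.]]
```

View pics/w7.png

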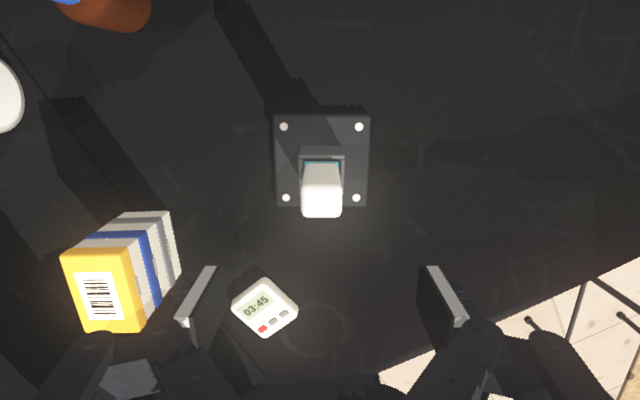

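```bash
python3 -m crank '[[0.1,0,0,0,1.5,0,1],[0.1,0,0,0,2.4,0,1],[0.1,0,0,0,2.4,0,1],[0.1,0,0,0,2.4,0,1],[0.1,0,0,0,2,0,1],[0.1,0,0,0,1.5,0,1],[0,0,0,0,0.8,0,1],[0,0,0,0,0.2,0,1],[0,0,0,0,0,0,1],[0,0,0,0,0,0,1]]'
python3 - <<'E'
from h import *
st();plan([512.6,-338,93],down(-119.3),1)
E
```

```text
clock: 18.1
eef_pos: [516.1, -324.2, 93.5]
tcp_rot: [-1.566, 0.002, -2.067]
contact_force: [0.1, -0.4, -0.0]
opening: 1.003
t 18.1 pos [ 516.1 -324.2   93.5] rpy [-8.9720e+01  1.0000e-01 -1.1844e+02] F [ 0.1 -0.4 -0. ] op 1.003 q [-0.564  0.5    1.784  0.003  0.853  1.501]
total [ -3.5 -13.8  -0.5] rotdeg [-0.28  0.86 -0.1 ]
[-0.28  0.86 -0.1 ] [1.38 0.05 0.35]
```

```bash
python3 -m crank '[[-0.1,0.4,0,0.6,0,0.1,1],[-0.1,0.4,0,0.6,0,0.2,1],[0,0,0,0.1,0,0,1],[0,0,0,0,0,0,1],[0,0,0,0,0,0,1],[0,0,0,0,0,0,1],[0,0,0,0,0,0,1],[0,0,0,0,0,0,1],[0,0,0,0,0,0,1],[0,0,0,0,0,0,1]]'
python3 - <<'E'
from h import *
st();plan([512.6,-338,93],down(-119.3),1)
E
```

```text
clock: 18.93
eef_pos: [514.3, -340.3, 98.3]
tcp_rot: [-1.563, 0.001, -2.083]
contact_force: [0.4, -0.2, -0.2]
opening: 1.002
t 18.93 pos [ 514.3 -340.3   98.3] rpy [-8.9530e+01  7.0000e-02 -1.1937e+02] F [ 0.4 -0.2 -0.2] op 1.002 q [-0.588  0.501  1.768  0.002  0.865  1.494]
total [-1.7  2.3 -5.3] rotdeg [-0.47 -0.07 -0.07]
[-0.47 -0.07 -0.07] [-0.12  0.53 -0.26]
```

```bash
python3 -m crank '[[-0.3,0,0,-0.1,0.4,-0.2,1],[0,0,0,0,0.2,0,-1],[0,0,0,0,0,0,-1],[0,0,0,0,0,0,-1],[0,0,0,0,0,0,-1],[0,0,0,0,0,0,-1],[0,0,0,0,0,0,-1],[0,0,0,0,0,0,-1],[0,0,0,0,0,0,-1],[0,0,0,0,0,0,-1]]' 60
python3 - <<'E'
from h import *
st()
E
```

```text
clock: 19.77
eef_pos: [512.8, -337.8, 91.1]
tcp_rot: [-1.569, 0.001, -2.083]
contact_force: [0.1, -0.4, 0.3]
opening: 0.347
t 19.77 pos [ 512.8 -337.8   91.1] rpy [-8.9920e+01  7.0000e-02 -1.1935e+02] F [ 0.1 -0.4  0.3] op 0.347 q [-0.586  0.51   1.772  0.002  0.858  1.496]
```

```bash
python3 -m crank '[[0,0,0,0,-1,0,-1],[0,0,0,0,-1.2,0,-1],[0,0,0,0,-1.2,0,-1],[0,0,0,0,-1.5,0,-1],[0,0,0,0,-1.5,0,-1],[0,0,0,0,-2,0,-1],[0,0,0,0,-2.5,0,-1],[0,0,0,0,-2.5,0,-1],[0,0,0,0,-1.5,0,-1],[0,0,0,0,-1,0,-1]]'
python3 - <<'E'
from h import *
from ik import *
st()
im,cam=grab("wrist","pics/w8.png")
L=np.array([523.8,-116.9,108])
R0=down(-119.3); R1=R0@Ro.from_euler('z',45,degrees=True).as_matrix()
p=L-R1[:,1]*141; print(p,R1.round(2))
c2,_=grab("scene","pics/s8.png")
E
```

```text
clock: 20.6
eef_pos: [511.4, -337.1, 265.9]
tcp_rot: [-1.568, 0.001, -2.083]
contact_force: [0.1, -0.2, -2.3]
opening: 0.343
t 20.6 pos [ 511.4 -337.1  265.9] rpy [-8.9850e+01  7.0000e-02 -1.1934e+02] F [ 0.1 -0.2 -2.3] op 0.343 q [-5.860e-01  3.110e-01  1.638e+00  1.000e-03  1.189e+00  1.496e+00]
[ 475.00756332 -203.84709956  207.70205615] [[-0.35  0.35  0.87]
 [-0.62  0.62 -0.49]
 [-0.71 -0.71  0.  ]]
```

View pics/w8.png

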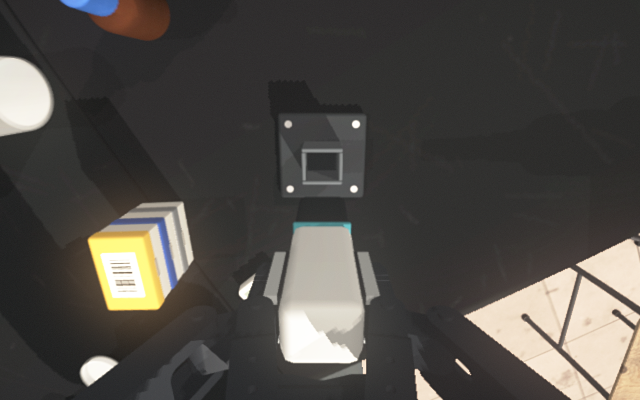

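View pics/s8.png

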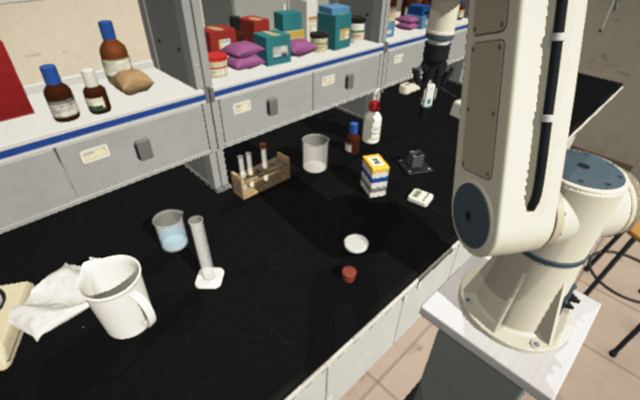

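Run:
```python
from h import *
R1=down(-119.3)@Ro.from_euler('z',45,degrees=True).as_matrix()
plan([470,-213,222],R1,9)
```

```text
total [-42.1 124.6 -43.9] rotdeg [-0.28  0.06 44.94]
[-0.03  0.01  4.99] [-0.98  0.48 -1.09]
[-0.03  0.01  4.99] [-0.93  0.57 -1.09]
[-0.03  0.01  4.99] [-0.88  0.65 -1.09]
[-0.03  0.01  4.99] [-0.82  0.72 -1.09]
[-0.03  0.01  4.99] [-0.75  0.79 -1.09]
[-0.03  0.01  4.99] [-0.68  0.85 -1.09]
[-0.03  0.01  4.99] [-0.6   0.91 -1.09]
[-0.03  0.01  4.99] [-0.52  0.96 -1.09]
[-0.03  0.01  4.99] [-0.44  1.   -1.09]
```

```bash
python3 -m crank '[[0,0,5,-1,0.5,-1.1,-1],[0,0,5,-0.9,0.6,-1.1,-1],[0,0,5,-0.9,0.6,-1.1,-1],[0,0,5,-0.8,0.7,-1.1,-1],[0,0,5,-0.8,0.8,-1.1,-1],[0,0,5,-0.7,0.8,-1.1,-1],[0,0,5,-0.6,0.9,-1.1,-1],[0,0,5,-0.5,1,-1.1,-1],[0,0,4,-0.4,1,-1.1,-1],[0,0,0,0,0,0,-1]]'
python3 - <<'E'
from h import *
st()
L=np.array([523.8,-116.9,108]); T=T_tool()
f=T[:3,3]+T[:3,1]*141.1; print('focus',f.round(1),'lean',np.degrees(np.arccos(-T[2,1])))
R1=down(-119.3)@Ro.from_euler('z',45,degrees=True).as_matrix()
plan([475,-203.8,207.7],R1,4)
E
```

```text
clock: 21.53
eef_pos: [466.1, -204.1, 216.9]
tcp_rot: [-1.565, 0.803, -2.081]
contact_force: [-0.2, -0.1, -1.6]
opening: 0.343
t 21.53 pos [ 466.1 -204.1  216.9] rpy [ -89.66   46.03 -119.22] F [-0.2 -0.1 -1.6] op 0.343 q [-0.872  0.38   1.924  0.78   1.287  0.807]
focus [ 516.5 -115.9  118.9] lean 46.030055057228644
total [ 8.9  0.3 -9.2] rotdeg [-0.29  0.05 -1.03]
[-0.07  0.01 -0.26] [0.08 0.24 0.19]
[-0.07  0.01 -0.26] [0.08 0.24 0.19]
[-0.07  0.01 -0.26] [0.08 0.24 0.19]
[-0.07  0.01 -0.26] [0.08 0.24 0.19]
```

```bash
python3 -m crank '[[0,0,-0.3,0.1,0.3,0.2,-1],[0,0,-0.3,0.1,0.3,0.2,-1],[0,0,-0.3,0.1,0.2,0.2,-1],[0,0,0,0,0.2,0.1,-1],[0,0,0,0,0,0,-1],[0,0,0,0,0,0,-1],[0,0,0,0,0,0,-1],[0,0,0,0,0,0,-1],[0,0,0,0,0,0,-1],[0,0,0,0,0,0,-1]]'
python3 -m crank '[[0,0,0,0,0,0,-1],[0,0,0,0,0,0,-1],[0,0,0,0,0,0,-1],[0,0,0,0,0,0,-1],[0,0,0,0,0,0,-1],[0,0,0,0,0,0,-1],[0,0,0,0,0,0,-1],[0,0,0,0,0,0,-1],[0,0,0,0,0,0,-1],[0,0,0,0,0,0,-1]]'
cat > fin.py <<'E'
from h import *
import sys
st(); print(np.abs(r.sense()['qvel']).max())
im,cam=grab("scene","pics/s%s.png"%sys.argv[1]); st()
iw,cw=grab("wrist","pics/w%s.png"%sys.argv[1]); st()
L=np.array([523.8,-116.9,108]); T=T_tool()
f=T[:3,3]+T[:3,1]*141.1; w=T[:3,3]+T[:3,1]*81.1; b=T[:3,3]-T[:3,1]*38.9
print('focus',f.round(1),np.linalg.norm(f-L),'window',w.round(1),'lean',np.degrees(np.arccos(-T[2,1])))
print('scene px focus,window,butt',proj([f,w,b],cam).round(0).tolist())
print('wrist px',proj([L,w,b],cw).round(0).tolist())
cv2.imwrite("pics/sz%s.png"%sys.argv[1],cv2.resize(im[80:230,320:470],None,fx=4,fy=4,interpolation=cv2.INTER_CUBIC))
R1=down(-119.3)@Ro.from_euler('z',45,degrees=True).as_matrix()
plan([475,-203.8,207.7],R1,1)
E
python3 fin.py 9
```

```text
clock: 22.37
eef_pos: [478.3, -205.4, 207.6]
tcp_rot: [-1.56, 0.774, -2.076]
contact_force: [0.1, 0.0, -1.4]
opening: 0.343
clock: 23.2
eef_pos: [478.0, -205.7, 207.6]
tcp_rot: [-1.561, 0.774, -2.077]
contact_force: [-0.4, 0.7, -1.4]
opening: 0.344
t 23.2 pos [ 478.  -205.7  207.6] rpy [ -89.41   44.36 -119.01] F [-0.4  0.7 -1.4] op 0.344 q [-0.846  0.392  1.913  0.772  1.253  0.825]
0.001624101473998188
t 23.25 pos [ 477.9 -205.6  207.6] rpy [ -89.42   44.36 -119.01] F [ 0.2  0.2 -2.4] op 0.344 q [-0.846  0.392  1.913  0.772  1.253  0.825]
t 23.3 pos [ 477.9 -205.6  207.6] rpy [ -89.42   44.36 -119.01] F [-1.1  0.2 -0.7] op 0.344 q [-0.846  0.392  1.913  0.772  1.253  0.825]
focus [ 527.  -120.1  106.7] 4.700494849509835 window [ 506.2 -156.5  149.6] lean 44.360719386049034
scene px focus,window,butt [[376.0, 161.0], [390.0, 147.0], [419.0, 119.0]]
wrist px [[320.0, 191.0], [322.0, 212.0], [322.0, 339.0]]
total [-2.9  1.8  0.1] rotdeg [-0.38  0.21  0.64]
[-0.38  0.21  0.64] [-0.02  0.   -0.35]
```

View pics/sz9.png

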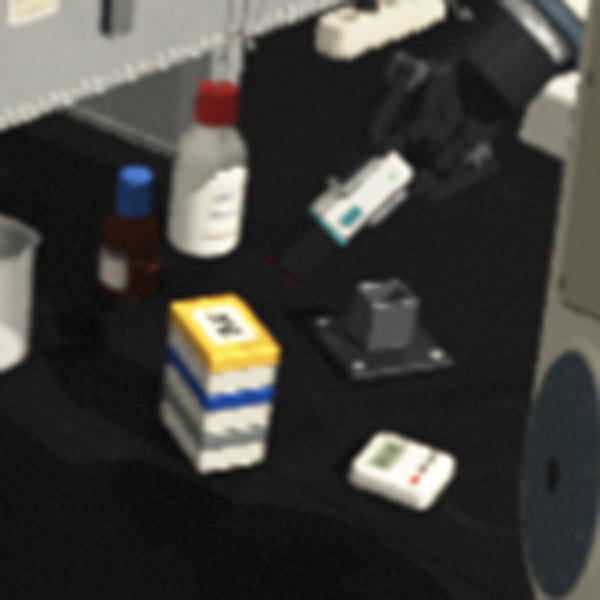

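View pics/w9.png

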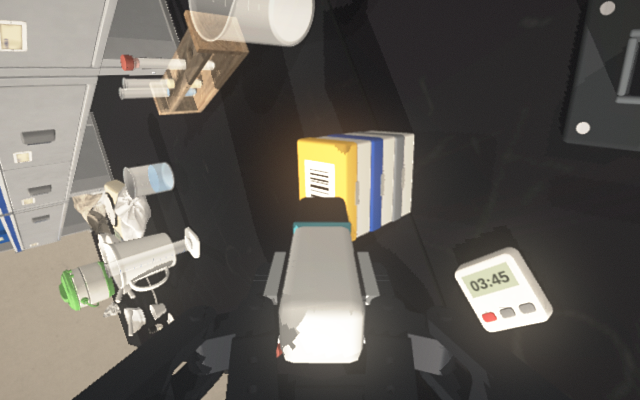

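```bash
python3 -c "
from rig import order
print(order.sign_off())"
```

```text
the job is handed in; nothing more can be done
None
```

The column is built (grey, then blue, then yellow), and the reader was held over the yellow label when I handed the job in at about 23 s. Sign-off reported no verdict.

- **Column:** Wrist-camera measurements put all three labels within about 1 mm and 0.2° of each other: grey (523.3, -116.2), blue (523.8, -117.4) and yellow (523.8, -116.9). The last scene and wrist pictures show the column standing square.
- **Reader:** It came straight up out of the holder. It ended leaning 44.4°, with the window 150 mm up and the focus about 5 mm from the label centre. That is worked out from the TCP pose. In the last scene picture the window was at pixel (390, 147) and the label at (376, 160), within a pixel of where the pose predicted.
- **Stillness and grip:** The arm was still (joint speeds below 0.002 rad/s). The reader was gripped at a 60 N setting.
- **Not measured:** I only looked at the pictures for clearance from the boxes and holder and for the bystanders' positions. Nothing looked touched or moved.
- **What went wrong on the way:** The tool drifted 5 to 14 mm during fast descents, and I corrected that before each release and before gripping the reader. The blue box was gripped about 7 mm off centre, which I allowed for when placing it. The yellow box was first gripped too high, so I gripped it again lower.

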